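Show which shoe last is the mate of the one on the order sheet

ROBOT

A 6-joint arm with a two-finger parallel gripper is mounted at the origin on the work surface. World frame = base frame: x ahead of the robot, y to its left, z up, the work surface at z = 0. Lengths are in m, angles in rad, forces in N, time in s.
With the tool pointing down it reaches from about 0.325 to 0.875 m from the base axis. Payload 4.4 kg.
Tool frame: the origin (TCP) lies at the very end of the fingers, on their centre line; the grasp point (between the pads) lies 19 mm behind it; z points along the fingers, y is the line along which they close (so a half turn about z gives the same grasp; the last joint's range is limited). The gripper opens to 85 mm and grips with 20 to 120 N. Pads are 22 mm wide; open, the fingers measure 114 mm over their backs; the gripper's body (76 mm by 85 mm) begins 54 mm behind the grasp point. The pads swing forward as they close: fully open they stand 13 mm farther back than shut.
Start: joints at [-1.331, 0.207, 1.542, -0, 1.393, -0.15], TCP at [0.218, -0.532, 0.231] pointing down, gripper open.
Joint ranges: [-2.73, 2.73], [-0.86, 2.22], [0.23, 2.46], [-1.11, 4.25], [0.08, 2.63], [-2.82, 2.82]. Speed limits (rad/s): [2.79, 2.79, 3.14, 3.14, 3.14, 3.14].

INTERFACE

Orientations are given as a unit quaternion [w, x, y, z].
In Python, from plant import get_obs, viewer, r gives the robot as it stands.
- The arm moves only by the tool servo_tool, never from a script. Its argument "steps" is a list of rows, each an object with "linear": the shift along the world's x, y, z each as a share of 0.5 m, from -1 to 1, a list of three; "twist": the turn, a rotation vector about the world's x, y, z each as a share of 120 degrees, from -1 to 1, a list of three. A call has 1 to 8 rows; each row is the pose to reach, as a shift and turn from the pose commanded when the call began; what a row does not reach only later rows make up. A row lasts 1/10 s, in which the tool goes at most 50 mm and 8.59 degrees, less where a joint would pass 70% of its speed; a pose out of reach is approached as far as the arm can. A call with a number of a shift or a turn outside -1 to 1 is refused whole. A call with a gripper value outside its range is refused whole. "jaw" is the finger opening in mm, from 0 to 85.4, set as the call begins (left out, the last holds). The fingers move at their own pace and stop on an object; the grip force is fixed at half the most. Time passes only in rows, so rows that repeat a pose let the fingers close. It gives the time, the measured TCP pose, the force, the opening and the grip force at its end, in the units of the state.
- get_obs(): the state, without advancing time (a new reading comes with each control period).
- viewer.read_camera(name): name is "side" or "top" or "wrist"; returns a dict with "image" (384x512x3 uint8, red, green, blue), "fovy" (degrees; the focal length in pixels is half the picture's height over the tangent of half this angle, whatever the lens; pixels are square), "cx", "cy" (the principal point, pixels), "R" (3x3) and "t" (3): a world point X has camera coordinates R X + t. Camera axes: x right, y down, z forward; pixel columns grow to the right and rows downward; lengths in m; the calibration is good to about 2 mm. A picture is of the moment at which its call begins. There is no depth.
- r.finish_job(): hands the job in; it is judged then, once.
The state is a dict: "t": time; "qpos": joint angles; "qvel": joint speeds; "tau": joint torques, N m; "eef_pos": TCP position; "ee_rot": TCP orientation; "contact_force": force on the tool from outside, world axes, zero at the start; "ft_torque": the same for the moment, N m; "grip_width": finger opening in m; "gripper_force": force on a finger pad.
Only numpy, scipy, OpenCV 4.12 (cv2) and the standard library are available. Lean on these libraries where they do the work, as an engineer would, in place of code of your own. Each camera call takes 0.05 s, during which the arm holds its last target. There are 200 camera calls.

TASK

One shoe last stands on the order's paper sheet; show the apprentice which other last on the bench makes the pair with it: same size and toe shape, opposite foot. Point with your fingertips about 2 cm above the middle of the flat top of the last on the sheet (the high heel end with the brass-lined hole), dwell two seconds without touching it, then point at its mate in the same way, dwell two seconds and finish still pointing at it. Touch nothing on the bench, and do not point at or pass low over any other last.

Things in the scene. Friction and masses are not known exactly. Their poses are not given: they have to be found in the camera images.
- long_left_top (a point): Long round-toed left-foot wooden shoe last (solid foot form), standing on its sole, 250 mm long, 84 wide, 95 high; seen from above, heel to toe, its toe curves right. Point: middle of the flat top of the cone (the high heel part), at the brass-lined hole, 95 mm above the bench. x to the toe, z up; heel's back 63 mm behind, toe tip 187 mm ahead.
- last_long_left: The same last (long left); origin on the bench straight below the middle of its cone's top.
- long_right_top (a point): Long round-toed right-foot wooden shoe last (solid foot form), standing on its sole, 250 mm long, 84 wide, 95 high; seen from above, heel to toe, its toe curves left. Point: middle of the flat top of the cone (the high heel part), at the brass-lined hole, 95 mm above the bench. x to the toe, z up; heel's back 63 mm behind, toe tip 187 mm ahead.
- last_long_right: The same last (long right); origin on the bench straight below the middle of its cone's top.
- short_left_top (a point): Short round-toed left-foot wooden shoe last (solid foot form), standing on its sole, 190 mm long, 68 wide, 76 high; seen from above, heel to toe, its toe curves right. Point: middle of the flat top of the cone (the high heel part), at the brass-lined hole, 76 mm above the bench. x to the toe, z up; heel's back 48 mm behind, toe tip 142 mm ahead.
- last_short_left: The same last (short left); origin on the bench straight below the middle of its cone's top.
- short_right_top (a point): Short round-toed right-foot wooden shoe last (solid foot form), standing on its sole, 190 mm long, 68 wide, 76 high; seen from above, heel to toe, its toe curves left. Point: middle of the flat top of the cone (the high heel part), at the brass-lined hole, 76 mm above the bench. x to the toe, z up; heel's back 48 mm behind, toe tip 142 mm ahead.
- last_short_right: The same last (short right); origin on the bench straight below the middle of its cone's top.
- pointed_right_top (a point): Odd, slim pointed-toed right-foot wooden shoe last (solid foot form), standing on its sole, 258 mm long, 78 wide, 100 high; seen from above, heel to toe, its toe curves left. Point: middle of the flat top of the cone (the high heel part), at the brass-lined hole, 100 mm above the bench. x to the toe, z up; heel's back 65 mm behind, toe tip 193 mm ahead.
- last_pointed_right: The same last (pointed right); origin on the bench straight below the middle of its cone's top.
- sheet_heel (a point): The order sheet: a flat white ruled paper, 300 x 150 mm, on the bench. One last stands on it, the middle of its top straight above this point to a few mm (the other lasts' points are 140 mm or more away). x runs along the sheet to its toe end; the sheet's middle is 62 mm ahead of this point.
- spool: Bystander: white thread spool, upright, 36 mm across, 50 mm tall; origin under its middle.
- tack_tin: Bystander: closed round metal tack tin, 40 mm across, 28 mm tall; origin under its middle.
- dye_jar: Bystander: amber jar with black cap, 36 mm across, 62 mm tall; origin under its middle.
There are look-alikes about, which are no part of the job. What is shaped like the last_short_left but orange is not meant.

How it is judged:
By the outcome, as a careful person would: the job done as asked, in the order asked, and still so for the second after the job is handed in, with the robot touching nothing.
It also fails if it takes over 43 s, if anything falls off the work surface, if the arm or the gripper's body presses on something with over 40 N, if the wrist force passes 120 N, or if a joint passes its speed limit or range.

## Working session

There is one attempt and no reset: what is moved stays moved. The work goes in short steps, Python scripts to look and compute and a tool call to move; the robot and the scene stay as the last step left them, time stands still between calls to the robot, and variables do not carry over. Pictures are saved under pics/ and viewed, at most 10 in all, crops included, and the job is handed in when it is done.

Besides the shell and the picture viewer there is one more tool, called after ">>>" as name([rows], argument=value, ...), one row to a line, values as JSON. servo_tool: Moves the arm, as the interface text tells. Its arguments: {"type":"object","properties":{"steps":{"type":"array","items":{"type":"object","properties":{"linear":{"type":"array","items":{"type":"number"}},"twist":{"type":"array","items":{"type":"number"}}}}},"jaw":{"type":"number"}},"required":["steps"]}

```bash
mkdir -p pics
cat > h.py <<'E'
import numpy as np, cv2, pickle
def grab(n):
    from plant import viewer
    c=viewer.read_camera(n); pickle.dump(c,open(f'{n}.pkl','wb')); return c
def ray(c,u,v,z):
    f=c['image'].shape[0]/2/np.tan(np.radians(c['fovy'])/2)
    R=np.array(c['R']);t=np.array(c['t']);C=-R.T@t
    d=R.T@np.array([(u-c['cx'])/f,(v-c['cy'])/f,1]); return C+d*(z-C[2])/d[2]
def proj(c,X):
    f=c['image'].shape[0]/2/np.tan(np.radians(c['fovy'])/2)
    p=np.array(c['R'])@X+c['t']; return p[:2]/p[2]*f+[c['cx'],c['cy']]
E
python3 - <<'E'
from h import *
from plant import get_obs
for n in('top','side'):
    c=grab(n); im=cv2.cvtColor(c['image'],cv2.COLOR_RGB2BGR)
    cv2.imwrite(f'pics/{n}0.png',cv2.resize(im,(800,600),interpolation=cv2.INTER_CUBIC))
    R=np.array(c['R']);print(n,-R.T@np.array(c['t']))
o=get_obs();print(o['t'],o['eef_pos'],o['ee_rot'],o['grip_width'])
E
```

```text
top [ 0.13951892 -0.1369689   1.36689446]
side [-0.02563074  0.87012908  1.31886567]
0.1 [ 0.2183321  -0.53119544  0.23021252] [-1.04617076e-03  9.81065410e-01  1.93673862e-01 -4.86677061e-05] 0.08554733030316956
```

View pics/top0.png

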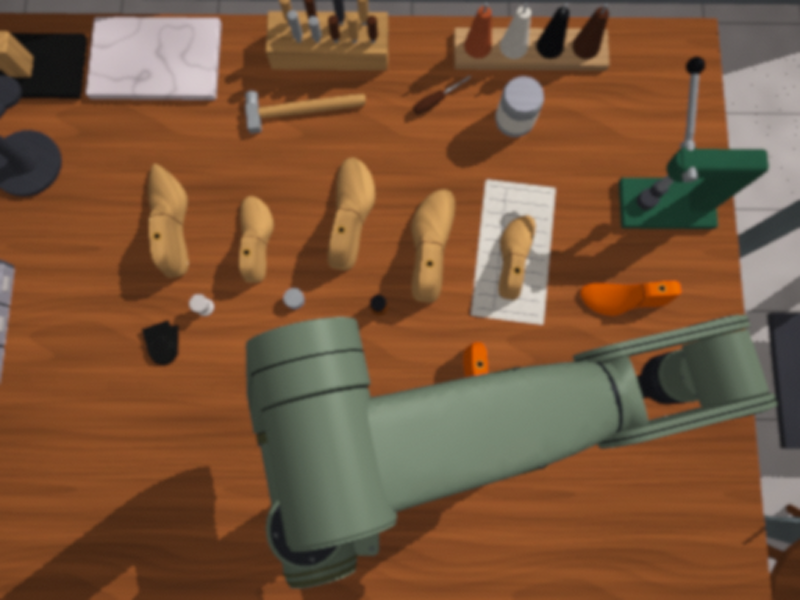

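View pics/side0.png

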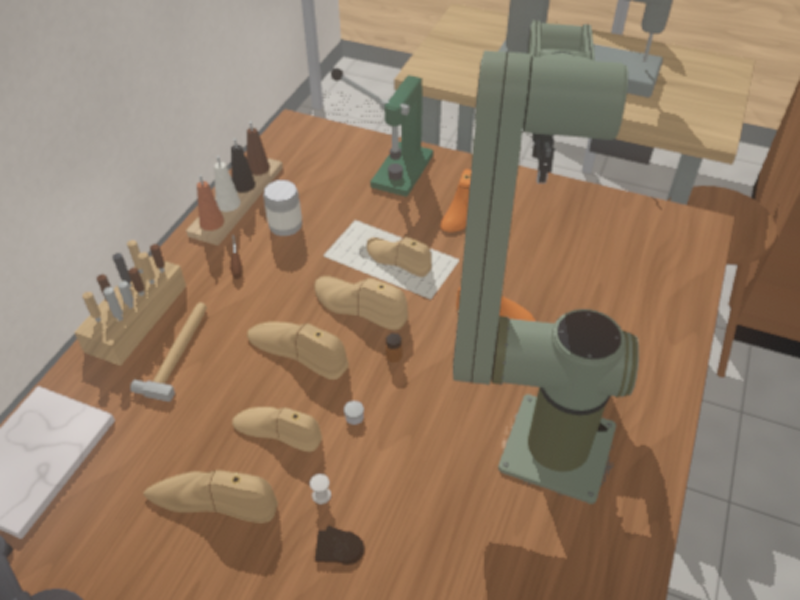

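Top view (800x600 pixels): the sheet last has its hole at (517,270). The other wooden lasts have holes at (246,252) small, (341,230) large, (429,264) large and (157,236) pointed. The orange ones at (662,289) and (480,362) are decoys. The small one at (246,252) looks like the mate. I'll measure the holes and sizes and confirm in a crop.

Run:
```python
from h import *
T=pickle.load(open('top.pkl','rb'));S=pickle.load(open('side.pkl','rb'))
def hole(c,u,v):
    u*=.64;v*=.64;g=cv2.cvtColor(c['image'],cv2.COLOR_RGB2GRAY).astype(float)
    x0,y0=int(round(u))-4,int(round(v))-4;w=g[y0:y0+9,x0:x0+9];W=np.clip(np.median(w)-15-w,0,None)
    Y,X=np.mgrid[y0:y0+9,x0:x0+9]; yy,xx=np.unravel_index(w[2:7,2:7].argmin(),(5,5));cx,cy=x0+2+xx,y0+2+yy
    M=W*((X-cx)**2+(Y-cy)**2<=5);return (M*X).sum()/M.sum(),(M*Y).sum()/M.sum()
def tri(a,b):
    f=lambda c:np.array([[c['image'].shape[0]/2/np.tan(np.radians(c['fovy'])/2),0,c['cx']],[0,c['image'].shape[0]/2/np.tan(np.radians(c['fovy'])/2),c['cy']],[0,0,1]])@np.c_[c['R'],c['t']]
    X=cv2.triangulatePoints(f(T),f(S),np.array(a,float),np.array(b,float));return (X[:3]/X[3]).ravel()
for n,a,b,toe,heel in[('sheet',(517,270),(415,244),(529,217),(514,298)),('small',(246,252),(295,416),(250,196),(251,282)),('L1',(341,230),(318,334),(352,158),(341,269)),('L2',(429,264),(376,288),(441,190),(424,301)),('ptd',(157,236),(236,479),(154,165),(175,277))]:
    p=hole(T,*a);q=hole(S,*b);X=tri(p,q)
    t=ray(T,toe[0]*.64,toe[1]*.64,.02);h=ray(T,heel[0]*.64,heel[1]*.64,.05)
    print(n,np.round(p,1),np.round(q,1),X.round(4),'z76',ray(T,*p,.076)[:2].round(4),ray(S,*q,.076)[:2].round(4),'len',np.linalg.norm((t-h)[:2]).round(3),'r',np.hypot(*X[:2]).round(3))
im=cv2.cvtColor(T['image'],cv2.COLOR_RGB2BGR)
cr=[cv2.resize(im[110:215,a:a+75],(395,553),interpolation=cv2.INTER_CUBIC) for a in(122,295)]
cv2.imwrite('pics/crop.png',np.hstack(cr))
```

```text
sheet [330.6 172.6] [268.5 153. ] [ 0.4427 -0.3615  0.0986] z76 [ 0.4549 -0.3647] [ 0.446 -0.384] len 0.185 r 0.572
small [157.2 161.1] [188.5 266. ] [0.4872 0.1753 0.0775] z76 [0.4871 0.1755] [0.4882 0.1744] len 0.194 r 0.518
L1 [218.  146.7] [203.2 213.6] [ 0.5305 -0.0148  0.0954] z76 [ 0.5356 -0.0131] [ 0.5399 -0.0288] len 0.253 r 0.531
L2 [274.6 168.3] [243.6 183.1] [ 0.4625 -0.1901  0.0957] z76 [ 0.4672 -0.191 ] [ 0.4706 -0.2072] len 0.249 r 0.5
ptd [ 99.9 150.6] [150.5 306.4] [0.5129 0.3481 0.1009] z76 [0.5195 0.3575] [0.5245 0.3374] len 0.263 r 0.62
```

View pics/crop.png

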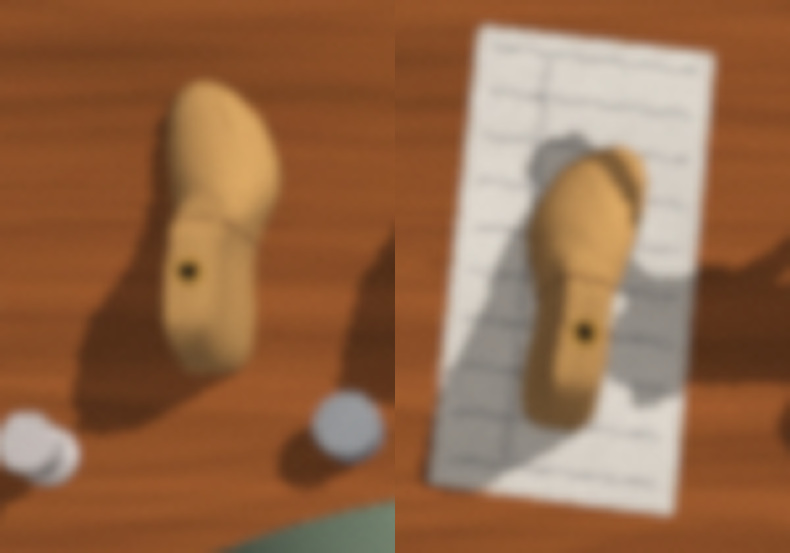

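The sheet last is about 190 mm long, round-toed, and its toe curves right, so it is the short left. The last at (246,252) is about 190 mm long, round-toed, and its toe curves left, so it is the short right and the mate. It triangulates to z=77.5 mm, which fits the 76 mm given. I'll close the jaw, go above the sheet last, and recheck that hole's side pixel.

>>> servo_tool([
  {"linear":[0.04,0.03,0.04],"twist":[0,0,0]},
  {"linear":[0.11,0.08,0.1],"twist":[0,0,0]},
  {"linear":[0.18,0.13,0.1],"twist":[0,0,0]},
  {"linear":[0.25,0.18,0.1],"twist":[0,0,0]},
  {"linear":[0.32,0.23,0.1],"twist":[0,0,0]},
  {"linear":[0.39,0.28,0.1],"twist":[0,0,0]},
  {"linear":[0.44,0.31,0.1],"twist":[0,0,0]},
  {"linear":[0.473,0.333,0.1],"twist":[0,0,0]},
], jaw=0)

```text
t: 0.9
eef_pos: [0.4566, -0.3635, 0.2806]
ee_rot: [-0.001, 0.981, 0.195, -0.0]
contact_force: [0.0, -0.9, 0.1]
grip_width: 0.0002
gripper_force: 0.0
```

Run:
```python
from h import *
from plant import get_obs
T=pickle.load(open('top.pkl','rb'));S=pickle.load(open('side.pkl','rb'))
X=np.array([.4549,-.3647,.076]);p=proj(S,X);print('side px',p,'x800',p/.64)
print('sheet mid',ray(T,514.5*.64,251.5*.64,0),'toe end',ray(T,520.5*.64,183.5*.64,0))
im=cv2.cvtColor(S['image'],cv2.COLOR_RGB2BGR);x,y=np.round(p).astype(int)
cv2.imwrite('pics/s.png',cv2.resize(im[y-25:y+25,x-35:x+35],(700,500),interpolation=cv2.INTER_CUBIC));print(x-35,y-25)
o=get_obs();print(o['t'],o['eef_pos'],o['ee_rot'],o['grip_width'])
```

```text
side px [264.40405631 155.70848794] x800 [413.13133798 243.2945124 ]
sheet mid [ 0.51309401 -0.37482672  0.        ] toe end [ 0.66507608 -0.39150666  0.        ]
229 131
0.9 [ 0.45659046 -0.36345897  0.28061446] [-5.71264435e-04  9.80843301e-01  1.94797545e-01 -9.22041651e-05] 0.0001911563351928846
```

View pics/s.png

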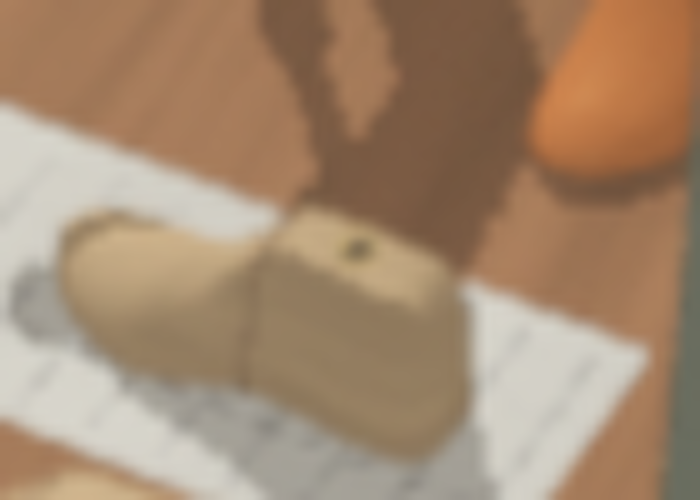

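The crop shows the hole at about (357,249), which matches the predicted (354,247), so z=76 mm is confirmed. I'll descend to 2 cm above it.

>>> servo_tool([
  {"linear":[0,0,-0.06]},
  {"linear":[0,0,-0.13]},
  {"linear":[0,0,-0.2]},
  {"linear":[0,0,-0.27]},
  {"linear":[0,0,-0.32]},
  {"linear":[0,0,-0.35]},
  {"linear":[0,0,-0.366]},
  {"linear":[0,0,-0.366]},
])

```text
schema error: expected keys linear, twist
```

>>> servo_tool([
  {"linear":[0,0,0]},
  {"linear":[0,0,0]},
  {"linear":[0,0,0]},
  {"linear":[0,0,0]},
])

```text
schema error: expected keys linear, twist
```

Run:
```python
from h import *
from plant import get_obs
for n in('side','wrist'):
    c=grab(n);
    print(n,proj(c,np.array([.4549,-.3647,.076])),proj(c,np.array(get_obs()['eef_pos'])))
    cv2.imwrite(f'pics/{n}1.png',cv2.cvtColor(c['image'],cv2.COLOR_RGB2BGR))
a=cv2.imread('pics/side1.png');b=cv2.imread('pics/wrist1.png')
cv2.imwrite('pics/d1.png',np.hstack([cv2.resize(a[110:200,210:330],(400,300),interpolation=cv2.INTER_CUBIC),cv2.resize(b,(400,300))]))
print(get_obs()['eef_pos'],get_obs()['t'])
```

```text
side [264.40405631 155.70848794] [263.60571122 111.75212898]
wrist [254.98037375 168.62546957] [254.81927781 260.88759149]
[ 0.45666797 -0.36323885  0.28050441] 1.0
```

View pics/d1.png

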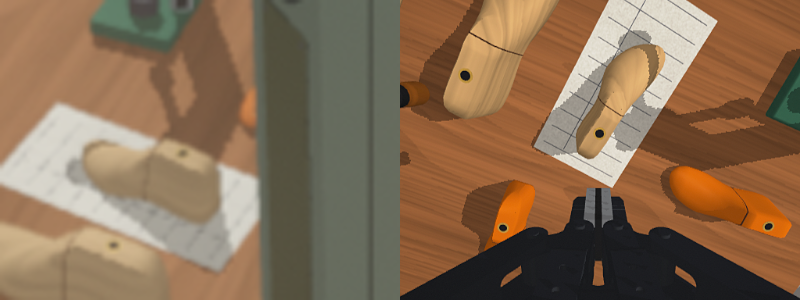

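The moves were refused because the schema needs twist. The wrist view, with the hole at about (254.7,170), agrees with the predicted (255,168.6). I'll descend with a small xy correction.

>>> servo_tool([
  {"linear":[-0.003,-0.003,-0.06],"twist":[0,0,0]},
  {"linear":[-0.003,-0.003,-0.13],"twist":[0,0,0]},
  {"linear":[-0.003,-0.003,-0.2],"twist":[0,0,0]},
  {"linear":[-0.003,-0.003,-0.27],"twist":[0,0,0]},
  {"linear":[-0.003,-0.003,-0.32],"twist":[0,0,0]},
  {"linear":[-0.003,-0.003,-0.35],"twist":[0,0,0]},
  {"linear":[-0.003,-0.003,-0.366],"twist":[0,0,0]},
  {"linear":[-0.003,-0.003,-0.366],"twist":[0,0,0]},
])

```text
t: 1.8
eef_pos: [0.4529, -0.3669, 0.0976]
ee_rot: [-0.001, 0.981, 0.193, -0.0]
contact_force: [-0.3, -0.5, 0.1]
grip_width: 0.0002
gripper_force: 0.0
```

>>> servo_tool([
  {"linear":[0,0,0],"twist":[0,0,0]},
  {"linear":[0,0,0],"twist":[0,0,0]},
  {"linear":[0,0,0],"twist":[0,0,0]},
])

```text
t: 2.1
eef_pos: [0.4542, -0.3676, 0.0998]
ee_rot: [0.001, 0.981, 0.194, 0.001]
contact_force: [-1.4, 0.4, 0.4]
grip_width: 0.0001
gripper_force: 0.0
```

Run:
```python
from h import *
from plant import get_obs
c=grab('wrist');print(proj(c,np.array([.4549,-.3647,.076])),proj(c,np.array(get_obs()['eef_pos'])))
cv2.imwrite('pics/w2.png',cv2.cvtColor(c['image'],cv2.COLOR_RGB2BGR)[130:384,100:420])
print(get_obs()['eef_pos'],get_obs()['t'])
```

```text
[248.63865397 232.74040077] [252.97620662 256.6559131 ]
[ 0.45408736 -0.36745354  0.09949199] 2.15
```

View pics/w2.png

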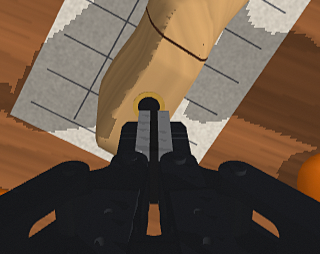

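The fingertips are over the brass hole at about (249,232), which matches the predicted (248.6,232.7). The TCP is 23 mm above it. I'll trim by a few mm and dwell.

>>> servo_tool([
  {"linear":[0.002,0.005,-0.007],"twist":[0,0,0]},
  {"linear":[0.002,0.005,-0.007],"twist":[0,0,0]},
  {"linear":[0.002,0.005,-0.007],"twist":[0,0,0]},
  {"linear":[0.002,0.005,-0.007],"twist":[0,0,0]},
  {"linear":[0.002,0.005,-0.007],"twist":[0,0,0]},
  {"linear":[0.002,0.005,-0.007],"twist":[0,0,0]},
  {"linear":[0.002,0.005,-0.007],"twist":[0,0,0]},
  {"linear":[0.002,0.005,-0.007],"twist":[0,0,0]},
])

```text
t: 2.95
eef_pos: [0.4545, -0.3644, 0.0948]
ee_rot: [0.0, 0.981, 0.194, -0.0]
contact_force: [-0.5, 0.3, 0.7]
grip_width: -0.0
gripper_force: 0.0
```

>>> servo_tool([
  {"linear":[0,0,0],"twist":[0,0,0]},
  {"linear":[0,0,0],"twist":[0,0,0]},
  {"linear":[0,0,0],"twist":[0,0,0]},
  {"linear":[0,0,0],"twist":[0,0,0]},
  {"linear":[0,0,0],"twist":[0,0,0]},
  {"linear":[0,0,0],"twist":[0,0,0]},
  {"linear":[0,0,0],"twist":[0,0,0]},
  {"linear":[0,0,0],"twist":[0,0,0]},
])

```text
t: 3.75
eef_pos: [0.4545, -0.3644, 0.0948]
ee_rot: [-0.0, 0.981, 0.194, -0.0]
contact_force: [-0.8, -0.5, 0.4]
grip_width: 0.0001
gripper_force: 0.0
```

>>> servo_tool([
  {"linear":[0,0,0],"twist":[0,0,0]},
  {"linear":[0,0,0],"twist":[0,0,0]},
  {"linear":[0,0,0],"twist":[0,0,0]},
  {"linear":[0,0,0],"twist":[0,0,0]},
  {"linear":[0,0,0],"twist":[0,0,0]},
  {"linear":[0,0,0],"twist":[0,0,0]},
  {"linear":[0,0,0],"twist":[0,0,0]},
  {"linear":[0,0,0],"twist":[0,0,0]},
])

```text
t: 4.55
eef_pos: [0.4545, -0.3644, 0.0948]
ee_rot: [-0.0, 0.981, 0.194, 0.0]
contact_force: [0.8, -0.4, -1.5]
grip_width: 0.0001
gripper_force: 0.0
```

>>> servo_tool([
  {"linear":[0,0,0],"twist":[0,0,0]},
  {"linear":[0,0,0],"twist":[0,0,0]},
  {"linear":[0,0,0],"twist":[0,0,0]},
  {"linear":[0,0,0],"twist":[0,0,0]},
  {"linear":[0,0,0],"twist":[0,0,0]},
  {"linear":[0,0,0],"twist":[0,0,0]},
  {"linear":[0,0,0],"twist":[0,0,0]},
  {"linear":[0,0,0],"twist":[0,0,0]},
])

```text
t: 5.35
eef_pos: [0.4545, -0.3644, 0.0948]
ee_rot: [0.0, 0.981, 0.194, 0.0]
contact_force: [-0.7, -0.3, 0.9]
grip_width: 0.0
gripper_force: 0.0
```

The dwell is done (over 2.4 s). Next I'll go up, high across, and down over the mate.

>>> servo_tool([
  {"linear":[0,0,0.07],"twist":[0,0,0]},
  {"linear":[0,0,0.16],"twist":[0,0,0]},
  {"linear":[0,0,0.25],"twist":[0,0,0]},
  {"linear":[0,0,0.34],"twist":[0,0,0]},
  {"linear":[0,0,0.4],"twist":[0,0,0]},
  {"linear":[0,0,0.42],"twist":[0,0,0]},
  {"linear":[0,0.04,0.42],"twist":[0,0,0]},
  {"linear":[0,0.1,0.42],"twist":[0,0,0]},
])

```text
t: 6.15
eef_pos: [0.4539, -0.3147, 0.3034]
ee_rot: [-0.001, 0.981, 0.193, -0.001]
contact_force: [-0.1, -0.6, -0.5]
grip_width: -0.0001
gripper_force: 0.0
```

>>> servo_tool([
  {"linear":[0,0.08,0],"twist":[0,0,0]},
  {"linear":[0.01,0.16,0],"twist":[0,0,0]},
  {"linear":[0.02,0.24,0],"twist":[0,0,0]},
  {"linear":[0.03,0.32,0],"twist":[0,0,0]},
  {"linear":[0.03,0.4,0],"twist":[0,0,0]},
  {"linear":[0.04,0.48,0],"twist":[0,0,0]},
  {"linear":[0.05,0.56,0],"twist":[0,0,0]},
  {"linear":[0.06,0.64,0],"twist":[0,0,0]},
])

```text
t: 6.95
eef_pos: [0.4835, 0.0074, 0.3028]
ee_rot: [-0.001, 0.981, 0.194, -0.001]
contact_force: [0.5, 0.2, 0.2]
grip_width: -0.0
gripper_force: 0.0
```

>>> servo_tool([
  {"linear":[0,0.08,0],"twist":[0,0,0]},
  {"linear":[0,0.16,0],"twist":[0,0,0]},
  {"linear":[0.005,0.24,0],"twist":[0,0,0]},
  {"linear":[0.005,0.3,0],"twist":[0,0,0]},
  {"linear":[0.005,0.33,0],"twist":[0,0,0]},
  {"linear":[0.005,0.34,0],"twist":[0,0,0]},
  {"linear":[0.005,0.34,0],"twist":[0,0,0]},
  {"linear":[0.005,0.34,0],"twist":[0,0,0]},
])

```text
t: 7.75
eef_pos: [0.487, 0.1744, 0.3044]
ee_rot: [0.0, 0.981, 0.193, -0.0]
contact_force: [-0.5, -0.2, 0.6]
grip_width: 0.0001
gripper_force: 0.0
```

Run:
```python
from h import *
from plant import get_obs
c=grab('wrist');print(proj(c,np.array([.4872,.1754,.076])))
cv2.imwrite('pics/w3.png',cv2.cvtColor(c['image'],cv2.COLOR_RGB2BGR))
print(get_obs()['eef_pos'],get_obs()['t'])
```

```text
[252.47392734 158.86760279]
[0.48714829 0.17430526 0.30458156] 7.8
```

View pics/w3.png

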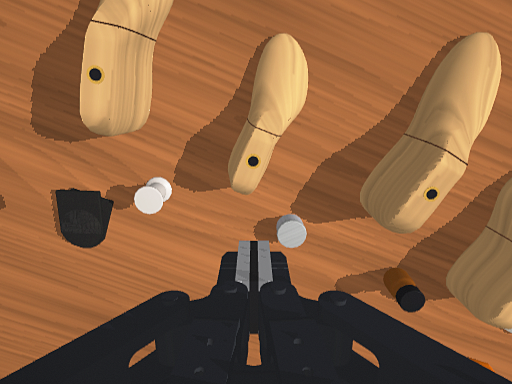

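Below is the short round-toed last, its hole at (253,161) against the predicted (252.5,158.9). It is clearly smaller than its neighbours. Descending.

>>> servo_tool([
  {"linear":[0,0.002,-0.07],"twist":[0,0,0]},
  {"linear":[0,0.002,-0.14],"twist":[0,0,0]},
  {"linear":[0,0.002,-0.21],"twist":[0,0,0]},
  {"linear":[0,0.002,-0.28],"twist":[0,0,0]},
  {"linear":[0,0.002,-0.34],"twist":[0,0,0]},
  {"linear":[0,0.002,-0.38],"twist":[0,0,0]},
  {"linear":[0,0.002,-0.405],"twist":[0,0,0]},
  {"linear":[0,0.002,-0.415],"twist":[0,0,0]},
])

```text
t: 8.6
eef_pos: [0.4865, 0.1756, 0.0962]
ee_rot: [0.0, 0.981, 0.193, -0.001]
contact_force: [0.1, -0.2, -0.2]
grip_width: -0.0002
gripper_force: 0.0
```

>>> servo_tool([
  {"linear":[0,0,0],"twist":[0,0,0]},
  {"linear":[0,0,0],"twist":[0,0,0]},
  {"linear":[0,0,0],"twist":[0,0,0]},
])

```text
t: 8.9
eef_pos: [0.4882, 0.1768, 0.0987]
ee_rot: [0.0, 0.981, 0.194, 0.001]
contact_force: [0.1, 0.5, -0.6]
grip_width: 0.0002
gripper_force: 0.0
```

Run:
```python
from h import *
from plant import get_obs
c=grab('wrist');print(proj(c,np.array([.4872,.1754,.076])))
cv2.imwrite('pics/w4.png',cv2.cvtColor(c['image'],cv2.COLOR_RGB2BGR)[130:384,100:420])
print(get_obs()['eef_pos'],get_obs()['t'])
```

```text
[255.18487681 239.2116198 ]
[0.48800593 0.17681157 0.09856369] 8.95
```

View pics/w4.png

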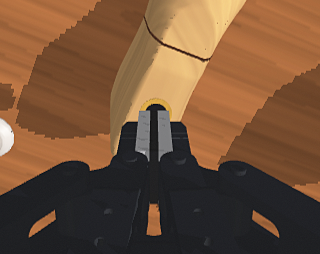

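The fingertips are at the mate's brass hole, about (255,236), as predicted. I'll trim 1–2 mm and dwell.

>>> servo_tool([
  {"linear":[-0.001,-0.002,-0.005],"twist":[0,0,0]},
  {"linear":[-0.001,-0.002,-0.005],"twist":[0,0,0]},
  {"linear":[-0.001,-0.002,-0.005],"twist":[0,0,0]},
  {"linear":[-0.001,-0.002,-0.005],"twist":[0,0,0]},
  {"linear":[-0.001,-0.002,-0.005],"twist":[0,0,0]},
  {"linear":[-0.001,-0.002,-0.005],"twist":[0,0,0]},
  {"linear":[-0.001,-0.002,-0.005],"twist":[0,0,0]},
  {"linear":[-0.001,-0.002,-0.005],"twist":[0,0,0]},
])

```text
t: 9.75
eef_pos: [0.4865, 0.1756, 0.0948]
ee_rot: [0.0, 0.981, 0.194, 0.0]
contact_force: [0.0, 0.0, -0.4]
grip_width: -0.0002
gripper_force: 0.0
```

>>> servo_tool([
  {"linear":[0,0,0],"twist":[0,0,0]},
  {"linear":[0,0,0],"twist":[0,0,0]},
  {"linear":[0,0,0],"twist":[0,0,0]},
  {"linear":[0,0,0],"twist":[0,0,0]},
  {"linear":[0,0,0],"twist":[0,0,0]},
  {"linear":[0,0,0],"twist":[0,0,0]},
  {"linear":[0,0,0],"twist":[0,0,0]},
  {"linear":[0,0,0],"twist":[0,0,0]},
])

```text
t: 10.55
eef_pos: [0.4865, 0.1756, 0.0948]
ee_rot: [-0.0, 0.981, 0.194, -0.0]
contact_force: [0.3, -0.9, -0.0]
grip_width: -0.0001
gripper_force: 0.0
```

>>> servo_tool([
  {"linear":[0,0,0],"twist":[0,0,0]},
  {"linear":[0,0,0],"twist":[0,0,0]},
  {"linear":[0,0,0],"twist":[0,0,0]},
  {"linear":[0,0,0],"twist":[0,0,0]},
  {"linear":[0,0,0],"twist":[0,0,0]},
  {"linear":[0,0,0],"twist":[0,0,0]},
  {"linear":[0,0,0],"twist":[0,0,0]},
  {"linear":[0,0,0],"twist":[0,0,0]},
])

```text
t: 11.35
eef_pos: [0.4865, 0.1756, 0.0948]
ee_rot: [0.0, 0.981, 0.194, 0.0]
contact_force: [-0.5, -0.0, 0.1]
grip_width: -0.0001
gripper_force: 0.0
```

>>> servo_tool([
  {"linear":[0,0,0],"twist":[0,0,0]},
  {"linear":[0,0,0],"twist":[0,0,0]},
  {"linear":[0,0,0],"twist":[0,0,0]},
  {"linear":[0,0,0],"twist":[0,0,0]},
  {"linear":[0,0,0],"twist":[0,0,0]},
  {"linear":[0,0,0],"twist":[0,0,0]},
  {"linear":[0,0,0],"twist":[0,0,0]},
  {"linear":[0,0,0],"twist":[0,0,0]},
])

```text
t: 12.15
eef_pos: [0.4865, 0.1756, 0.0948]
ee_rot: [-0.0, 0.981, 0.194, -0.0]
contact_force: [0.1, 0.4, 0.1]
grip_width: 0.0004
gripper_force: 0.0
```

```bash
python3 -c "
from plant import r,get_obs
p=get_obs()['eef_pos'];print(p)
if abs(p[2]-.096)<.005: print(r.finish_job())"
```

```text
[0.48648053 0.17561556 0.09476433]
the job is handed in; nothing more can be done
None
```

I pointed at the short left last on the sheet and then at its mate, the short right last, dwelling over 2 s about 19 mm above each; the job was handed in at about 12 s, still pointing at the mate, with no contact felt.

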